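Open the filter unit of the retort line

TASK

Open the filter unit on the bench with your fingertips, picking nothing up: press the steel snap tab in front of the cover all the way in, then push the released cover along its rails, away from its seat and over the tab, until the filter opening is completely uncovered. Leave the cover lying flat on the unit between its rails; do not lift or tip it, and leave the jars and other loose things where they stand.

Things in the scene. Friction and masses are not known exactly. Their poses are not given: they have to be found in the camera images.
- unit: Filter unit: grey box fixed to the bench, 284 mm long (x), 140 wide (y), pipe stub at each end. Origin: centre of its underside, z up; +x is the way the cover slides off. Two full-length runners, tops 70 mm above the bench, carry the cover; guide rails 108 mm apart rise 8 mm above them. Deck between runners 2 mm lower. A 12 mm high stop bar at x = +134 mm ends the slide.
- opening (a point): Centre of the filter opening, at runner height, at x = -40 mm in the unit's frame; the opening is 70 mm (x) by 76 mm (y). The seated cover lies centred over it. The unit's axes.
- cover: Cover: loose flat aluminium lid, 104 x 104 mm, 20 mm high, about 0.25 kg, on the runners over the opening, centred within about 4 mm. Origin: centre of its underside, 70 mm above the bench; x as the unit's. Slides at 1 to 3 N, 2 mm play to each rail. The opening is fully uncovered when its centre is 87 mm past the opening's centre along x; the stop bar catches it at 122 mm.
- cover_back (a point): Middle of the cover's rear face (towards the unit's -x, away from the tab), half-way up, 80 mm above the bench: where to push. Behind it about 46 to 50 mm of bare deck is free for a fingertip. The cover's axes.
- tab (a joint): Travel of the snap tab in m: 0 = standing out (its flat top 10 mm above the runners, blocking the cover), 0.013 = fully in (3 mm below the runners). It is pressed straight down, gives way at about 4 N, has a firm stop at the bottom, and stays in by itself. From about 0.011 the cover can pass over it.
- tab_press (a point): Where to press: on the tab's flat ribbed steel top, 50 mm (unit's x) by 36 mm (y), 80 mm above the bench when out. The point is 43 mm from the unit's centre towards +x; the top reaches 29 mm behind it and 21 mm ahead. The seated cover's front face (20 mm high) is 31 to 35 mm behind it. Unit's axes; moves with the tab.
- filter: Bystander: loose white spare filter cartridge standing upright, 48 mm across, 60 mm tall; origin at the centre of its underside.
- wrench: Bystander: loose steel wrench lying flat, 160 mm long; origin at the middle of its underside.
- clamp: Bystander: loose steel pipe collar lying flat, 68 mm across, 14 mm high; origin at the centre of its underside.
- jar_a: Bystander: loose glass jar with a gold metal cap, 58 mm across, 80 mm tall, standing; origin at the centre of its underside.
- jar_b: Bystander: loose glass jar with a gold metal cap, 58 mm across, 80 mm tall, standing; origin at the centre of its underside.
- jar_c: Bystander: loose glass jar with a gold metal cap, 58 mm across, 80 mm tall, standing; origin at the centre of its underside.
- jar_d: Bystander: loose glass jar with a gold metal cap, 58 mm across, 80 mm tall, standing; origin at the centre of its underside.
Things that resemble listed ones, but are neither listed nor needed, are in the scene too. Several things have the shape of the cover; the one meant has the colours described above.

How it is judged:
By the outcome, as a careful person would: the job done as asked, in the order asked, and still so for the second after the job is handed in, with the robot touching nothing.
It also fails if it takes over 40 s, if anything falls off the work surface, if the arm or the gripper's body presses on something with over 40 N, if the wrist force passes 120 N, or if a joint passes its speed limit or range.

ROBOT

A 7-joint arm with a two-finger parallel gripper is mounted at the origin on the work surface. World frame = base frame: x ahead of the robot, y to its left, z up, the work surface at z = 0. Lengths are in m, angles in degrees, forces in N, time in s.
With the tool pointing down it reaches from about 0.425 to 0.875 m from the base axis. Payload 4.7 kg.
Tool frame: the origin (TCP) lies midway between the tips of the shut fingers; the grasp point (between the pads) lies 19 mm behind it; z points along the fingers, y is the direction in which the jaws open and shut (so a half turn about z gives the same grasp; the last joint's range is limited). The gripper opens to 87 mm and grips with 3 to 60 N. Pads are 19 mm wide; open, the fingers measure 117 mm over their backs; the gripper's body (75 mm by 190 mm) begins 51 mm behind the grasp point.
Start: joints at [70.594, 18.392, -4.016, 83.108, 1.295, 78.541, -3.26], TCP at [0.225, -0.61, 0.223] pointing down, gripper open.
Joint ranges: [-163.93, 163.93], [-17.29, 119.83], [-79.2, 71.16], [3.27, 140.29], [-89.18, 269.18], [5.43, 117.66], [-154.24, 154.24]. Speed limits (degrees/s): [147.25, 147.25, 180, 180, 180, 180, 180].

INTERFACE

Orientations are given as [roll, pitch, yaw] about the fixed x, y, z axes, in that order (R = Rz(yaw) Ry(pitch) Rx(roll)).
In Python, from cell import env gives the robot as it stands. The module is installed in compiled form; this text tells all that it offers.
- The arm moves only by the tool servo_tool, never from a script. Its argument "plan" is a list of rows, each a list of 3 entries, a list of its own where there are three numbers: the opening, from 0 (shut) to 1 (fully open), then the shift along the tool's x, y, z in cm, then the turn, a rotation vector about the tool's x, y, z in degrees. A call has 1 to 20 rows; each row shifts and turns the pose as measured when the row begins, along the tool's axes as they then stand; what a row does not reach is not made up. A row lasts 1/12 s, in which the tool goes at most 41.7 mm and 7.16 degrees, less where a joint would pass 70% of its speed; a pose out of reach is approached as far as the arm can. A call is refused whole if a number of a shift passes 4.17 or a number of a turn 7.16, either way. A call with a gripper value outside its range is refused whole. The fingers move at their own pace and stop on an object; "force" is the grip in N (left out, the last holds). Time passes only in rows, so rows that do not move let the fingers close. It gives the time, the measured TCP pose, the force and the opening at its end, in the units of the state.
- env.get_obs(): the state, without advancing time (a new reading comes with each control period).
- env.read_camera(name): name is "scene" or "top" or "wrist"; returns a dict with "image" (384x512x3 uint8, blue, green, red), "fx", "fy", "cx", "cy" (pixels), "rvec" (rotation vector, rad) and "tvec" (3), from world to camera coordinates, as OpenCV has them; the wrist camera has in their place "T_tool_cam" (4x4, takes a point from camera to tool coordinates, whose origin is the TCP and whose axes are the flange's). Camera axes: x right, y down, z forward; pixel columns grow to the right and rows downward; lengths in m; the calibration is good to about 2 mm. A picture is of the moment at which its call begins: read the wrist's pose just before it. There is no depth.
- env.sign_off(): hands the job in, once; it reports no verdict.
The state is a dict: "time_s": time; "qpos": joint angles; "joint_velocities": joint speeds; "effort": joint torques, N m; "tool_pos": TCP position; "tool_rot": TCP orientation; "force": force on the tool from outside, world axes, zero at the start; "wrist_torque": the same for the moment, N m; "grip_width": finger opening in m.
Only numpy, scipy, OpenCV 4.12 (cv2) and the standard library are available. Lean on these libraries where they do the work, as an engineer would, in place of code of your own. Each camera call takes 0.05 s, during which the arm holds its last target. There are 200 camera calls.

## Working session

There is one attempt and no reset: what is moved stays moved. The work goes in short steps, Python scripts to look and compute and a tool call to move; the robot and the scene stay as the last step left them, time stands still between calls to the robot, and variables do not carry over. Pictures are saved under pics/ and viewed, about 8 in all and at most 12, crops included, and the job is handed in when it is done.

Besides the shell and the picture viewer there is one more tool, called as name(argument=value, ...) on one line, values as JSON. servo_tool: Moves the arm, as the interface text tells. Its arguments: {"type":"object","properties":{"plan":{"type":"array"},"force":{"type":"number"}},"required":["plan"]}

```bash
mkdir -p pics; cat > h.py <<'E'
import numpy as np, cv2
from cell import env
def cast(c,u,v,z):
    R,_=cv2.Rodrigues(np.array(c["rvec"],float)); t=np.array(c["tvec"],float).ravel()
    d=R.T@np.array([(u-c["cx"])/c["fx"],(v-c["cy"])/c["fy"],1]); o=-R.T@t
    return o+d*(z-o[2])/d[2]
def proj(c,p):
    R,_=cv2.Rodrigues(np.array(c["rvec"],float)); q=R@np.array(p,float)+np.array(c["tvec"],float).ravel()
    return q[0]/q[2]*c["fx"]+c["cx"], q[1]/q[2]*c["fy"]+c["cy"]
def wristcam():
    from scipy.spatial.transform import Rotation as Ro
    o=env.get_obs(); c=dict(env.read_camera("wrist"))
    T=np.eye(4); T[:3,:3]=Ro.from_euler("xyz",o["tool_rot"],degrees=True).as_matrix(); T[:3,3]=o["tool_pos"]
    W=np.linalg.inv(T@np.array(c["T_tool_cam"])); c["rvec"]=cv2.Rodrigues(W[:3,:3])[0]; c["tvec"]=W[:3,3]; return c
E
python3 - <<'E'
from h import *
o=env.get_obs()
print({k:np.round(v,3) for k,v in o.items()})
for n in("scene","top"):
    c=env.read_camera(n); cv2.imwrite(f"pics/{n}.png",cv2.resize(c["image"],(800,600)))
    R,_=cv2.Rodrigues(np.array(c["rvec"],float)); print(n,c["fx"],-R.T@np.array(c["tvec"]).ravel())
E
```

```text
{'time_s': np.float64(0.0), 'qpos': array([70.594, 18.438, -4.017, 83.176,  1.296, 78.54 , -3.261]), 'joint_velocities': array([-0.007, -0.022,  0.079,  0.107,  0.037,  0.014, -0.002]), 'effort': array([-0.0000e+00, -4.9129e+01, -4.0400e-01, -3.1252e+01, -6.4000e-02,
        4.4000e-02,  0.0000e+00]), 'tool_pos': array([ 0.224, -0.609,  0.221]), 'tool_rot': array([-1.79892e+02,  6.00000e-03,  2.02160e+01]), 'force': array([ 0.334, -0.505,  0.541]), 'wrist_torque': array([-0.027, -0.011, -0.006]), 'grip_width': np.float64(0.087)}
scene 418.99458175885013 [ 0.81817127 -0.5203063   1.12353389]
top 492.0080162913169 [0.33416339 0.0023493  1.50531338]
```

View pics/top.png

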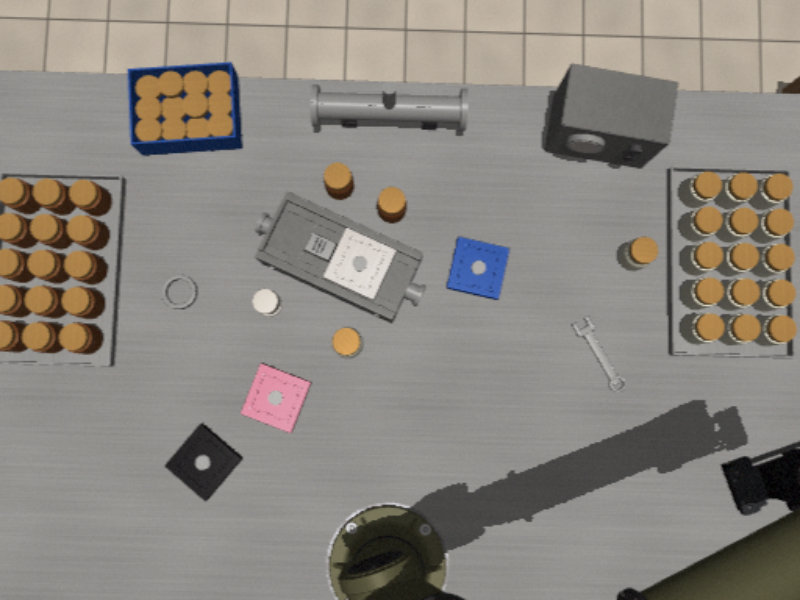

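View pics/scene.png

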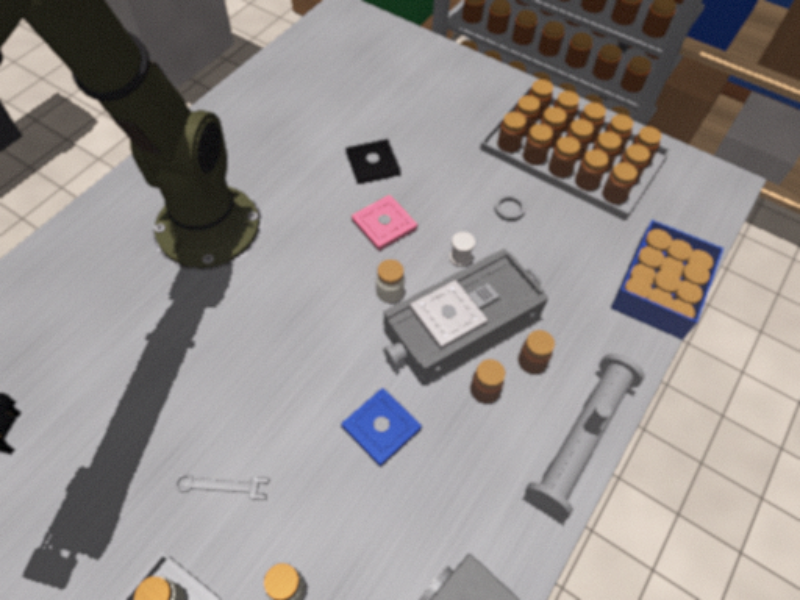

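The top view shows four cover-shaped things: white/aluminium at (360,262) on the grey unit, blue (478,268), pink (275,398) and black (203,462). I choose the aluminium one on the unit. The ribbed tab is at (320,245), so the unit's +x points left and up in the image. Jars stand nearby at (338,178), (392,203) and (347,342).

```bash
cat > m.py <<'E'
from h import *
from scipy.spatial.transform import Rotation as Ro
def cover(c,seed,zt=.09):
    im=c["image"].astype(int); m=((im.min(2)>165)&(im.max(2)-im.min(2)<30)).astype(np.uint8)
    m=cv2.morphologyEx(m,cv2.MORPH_CLOSE,np.ones((5,5)))
    m=cv2.morphologyEx(m,cv2.MORPH_OPEN,np.ones((3,3)))
    cs=cv2.findContours(m,cv2.RETR_EXTERNAL,cv2.CHAIN_APPROX_NONE)[0]
    k=max(cs,key=lambda k:cv2.pointPolygonTest(k,seed,True))
    P=np.array([cast(c,u,v,zt)[:2] for u,v in k[:,0]])
    (ce,sz,a)=cv2.minAreaRect((P*1000).astype(np.float32)); return np.array(ce)/1000,sz,a,k
if __name__=="__main__":
    for n,s in(("top",(222,165)),("scene",(280,200))):
        c=env.read_camera(n); ce,sz,a,k=cover(c,s); print(n,ce,sz,a)
        if n=="top":
            for nm,(u,v),z in(("tab",(320,245),.08),("jarN1",(338,173),.08),("jarN2",(392,198),.08),("jarS",(347,340),.08),("filter",(266,301),.06)):
                print(nm,cast(c,u*.64,v*.64,z))
            cv2.imwrite("pics/crop.png",cv2.resize(c["image"][110:235,150:300],(720,600),interpolation=cv2.INTER_CUBIC))
E
python3 m.py
```

```text
top [0.56762897 0.07394476] (120.52008819580078, 101.92190551757812) 66.7990951538086
tab [0.59745909 0.14068539 0.08      ]
jarN1 [0.73666804 0.11146396 0.08      ]
jarN2 [0.69118792 0.00789991 0.08      ]
jarS [0.4202976  0.08443678 0.08      ]
filter [0.49129979 0.24064306 0.06      ]
scene [0.29421735 0.15563342] (1752.316650390625, 1433.4522705078125) 34.82992935180664
```

View pics/crop.png

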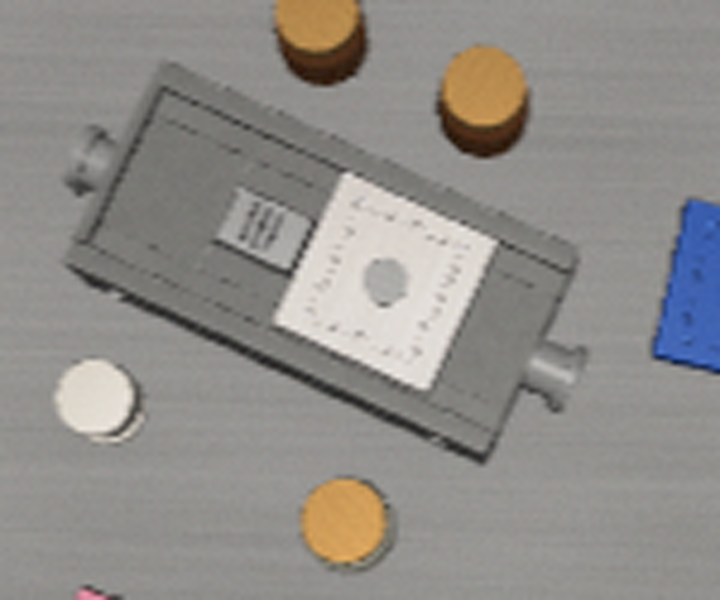

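The crop confirms an off-white cover with corners (347,172), (497,243), (430,390), (274,322). The ribbed tab lies in front of it at (240,188), (312,218), (292,270), (215,242).

```bash
python3 - <<'E'
from h import *
c=env.read_camera("top")
f=lambda L,z:np.array([cast(c,150+(u+.5)/4.8-.5,110+(v+.5)/4.8-.5,z)[:2] for u,v in L])
C=f([(347,172),(497,243),(430,390),(274,322)],.09); T=f([(240,188),(312,218),(292,270),(215,242)],.08)
U=f([(167,62),(578,248),(485,460),(68,262)],.078)
for n,P in(("cover",C),("tab",T),("unit",U)):
    ax=(P[0]+P[3]-P[1]-P[2]); print(n,P.mean(0).round(4),[round(np.linalg.norm(P[i]-P[i-1])*1e3) for i in range(4)],"yaw",np.degrees(np.arctan2(ax[1],ax[0])))
im=c["image"]; 
m=((im.min(2)>205)).astype(np.uint8); m=cv2.morphologyEx(m,cv2.MORPH_CLOSE,np.ones((7,7)))
for k in cv2.findContours(m,0,2)[0]:
    if cv2.contourArea(k)>500 :
        P=np.array([cast(c,u,v,.09)[:2]*1e3 for u,v in k[:,0]],np.float32); print(cv2.minAreaRect(P))
ce=U.mean(0); ax=(U[0]+U[3]-U[1]-U[2]); ax/=np.linalg.norm(ax)
print("tab pred",ce+ax*.039, ce+ax*.043,"cover pred",ce-ax*.04, C.mean(0)-0.072*ax)
E
```

```text
cover [0.5639 0.0647] [102, 101, 99, 103] yaw 66.8686135251439
tab [0.5956 0.1407] [37, 48, 34, 50] yaw 70.04868775129206
unit [0.5798 0.1041] [138, 278, 142, 282] yaw 66.43009926030132
((564.1292724609375, 66.20162963867188), (98.57084655761719, 99.86248016357422), 66.73674774169922)
tab pred [0.59539132 0.13984952] [0.59699079 0.14351581] cover pred [0.56380178 0.06744026] [ 0.53511124 -0.0012954 ]
```

servo_tool(plan=[[0,[0,0,0],[0,0,-6.6]],[0,[0,0,0],[0,0,-6.6]],[0,[0,0,0],[0,0,-6.6]],[0,[0,0,0],[0,0,-6.6]],[0,[0,0,0],[0,0,-6.6]],[0,[0,0,0],[0,0,-6.6]],[0,[0,0,0],[0,0,-6.6]]], force=20)

```text
time_s: 0.83
tool_pos: [0.2243, -0.6089, 0.2205]
tool_rot: [-179.8, -0.1, 68.5]
force: [-0.2, 0.4, 0.1]
grip_width: 0.0482
```

servo_tool(plan=[[0,[3.9,0.35,0],[0,0,0.1]],[0,[3.9,0.35,0],[0,0,0.1]],[0,[3.9,0.35,0],[0,0,0.1]],[0,[3.9,0.35,0],[0,0,0.1]],[0,[3.9,0.35,0],[0,0,0.1]],[0,[3.9,0.35,0],[0,0,0.1]],[0,[3.9,0.35,0],[0,0,0.1]],[0,[3.9,0.35,0],[0,0,0.1]],[0,[3.9,0.35,0],[0,0,0.1]],[0,[3.9,0.35,0],[0,0,0.1]],[0,[3.9,0.35,0],[0,0,0.1]],[0,[3.9,0.35,0],[0,0,0.1]],[0,[3.9,0.35,0],[0,0,0.1]],[0,[3.9,0.35,0],[0,0,0.1]],[0,[3.9,0.35,0],[0,0,0.1]],[0,[3.9,0.35,0],[0,0,0.1]],[0,[2,0,0],[0,0,0]],[0,[0,0,0],[0,0,0]]])

```text
time_s: 2.33
tool_pos: [0.5278, -0.0086, 0.2177]
tool_rot: [180.0, 0.0, 66.6]
force: [0.6, 0.2, -0.5]
grip_width: 0.0004
```

```bash
python3 - <<'E'
from h import *
c=wristcam(); cv2.imwrite("pics/w1.png",c["image"]); np.save("w1.npy",dict(c),allow_pickle=True)
print(env.get_obs()["tool_pos"],env.get_obs()["tool_rot"])
for n,p in(("tab",(.597,.1435,.08)),("cov",(.5639,.066,.09))): print(n,proj(c,p))
E
```

```text
[ 0.52732598 -0.01030078  0.21768377] [1.79955593e+02 8.83783380e-02 6.65432131e+01]
tab (np.float64(260.26473467112817), np.float64(-21.10933897919483))
cov (np.float64(260.45192101595904), np.float64(89.88979753357788))
```

View pics/w1.png

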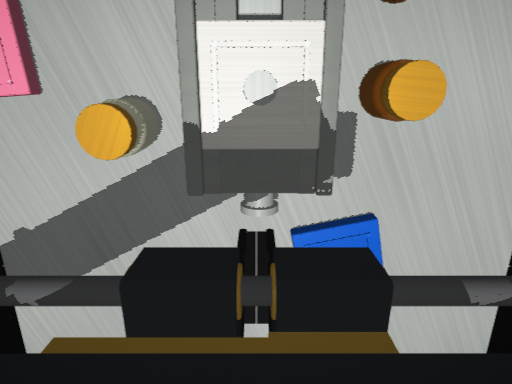

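servo_tool(plan=[[0,[3.5,0.05,1],[0,0,0]],[0,[3.5,0.05,1.5],[0,0,0]],[0,[3.5,0.05,1.5],[0,0,0]],[0,[3.5,0.05,1.5],[0,0,0]],[0,[3,0.05,1.5],[0,0,0]],[0,[1,0,1],[0,0,0]],[0,[0,0,0],[0,0,0]],[0,[0,0,0],[0,0,0]]])

```text
time_s: 3.05
tool_pos: [0.6065, 0.1379, 0.131]
tool_rot: [179.7, 0.9, 65.2]
force: [-0.1, -0.5, 0.5]
grip_width: 0.0003
```

servo_tool(plan=[[0,[0.2,-1.1,1],[0.3,0.9,-1.4]],[0,[0,0,1],[0,0,0]],[0,[0,0,1],[0,0,0]],[0,[0,0,0],[0,0,0]],[0,[0,0,0],[0,0,0]]])

```text
time_s: 3.47
tool_pos: [0.5993, 0.1317, 0.1018]
tool_rot: [179.6, 0.4, 65.8]
force: [-0.3, 0.1, -0.0]
grip_width: 0.0004
```

servo_tool(plan=[[0,[1.0,-0.7,0],[0.4,0.4,-0.7]],[0,[0,0,0],[0,0,0]],[0,[0,0,0],[0,0,0]],[0,[0,0,0],[0,0,0]]])

```text
time_s: 3.8
tool_pos: [0.5984, 0.1431, 0.1034]
tool_rot: [179.9, -0.0, 66.4]
force: [0.2, 0.3, 0.0]
grip_width: 0.0005
```

```bash
python3 - <<'E'
from h import *
c=wristcam(); o=env.get_obs(); print(o["tool_pos"],o["tool_rot"]); cv2.imwrite("pics/w2.png",c["image"])
E
```

```text
[0.59856513 0.1429629  0.10342171] [ 1.79876752e+02 -4.95914423e-02  6.63907324e+01]
```

View pics/w2.png

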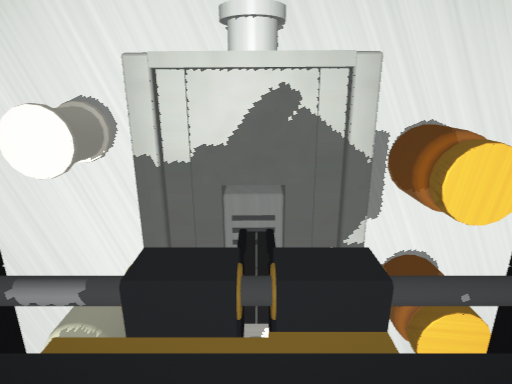

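The fingers (u 238–276) are centred on the ribbed tab (u 224–284). Next I press.

servo_tool(plan=[[0,[0,0,1],[0,0,0]],[0,[0,0,0.8],[0,0,0]],[0,[0,0,0.5],[0,0,0]],[0,[0,0,0.5],[0,0,0]],[0,[0,0,0.5],[0,0,0]],[0,[0,0,0.4],[0,0,0]],[0,[0,0,0.4],[0,0,0]]])

```text
time_s: 4.43
tool_pos: [0.6002, 0.1436, 0.0671]
tool_rot: [179.7, 0.1, 66.4]
force: [-14.3, -5.8, 42.1]
grip_width: 0.0004
```

servo_tool(plan=[[0,[0,0,-2],[0,0,0]],[0,[0,0,-2.5],[0,0,0]],[0,[0,0,-2.5],[0,0,0]],[0,[-3,-0.1,0],[0,0,0]],[0,[-3,0,0],[0,0,0]],[0,[-3,0,0],[0,0,0]],[0,[-3,0,0],[0,0,0]],[0,[-3,0,0],[0,0,0]],[0,[-2,0,0],[0,0,0]],[0,[0,0,0],[0,0,0]],[0,[0,0,0],[0,0,0]],[0,[0,0,0],[0,0,0]]])

```text
time_s: 5.43
tool_pos: [0.5266, -0.0157, 0.136]
tool_rot: [179.8, 0.0, 66.6]
force: [1.0, 0.8, -0.1]
grip_width: 0.0006
```

```bash
python3 - <<'E'
from h import *
c=wristcam(); o=env.get_obs(); p=o["tool_pos"]; print(p,o["tool_rot"],o["force"]); cv2.imwrite("pics/w3.png",c["image"])
a=np.radians(66.6); ax=np.array([np.cos(a),np.sin(a)]); uy=np.array([-ax[1],ax[0]])
cv=np.array([.564,.066]); d=p[:2]-cv; print("rel cover centre along x,y mm",d@ax*1e3,d@uy*1e3)
E
```

```text
[ 0.52676375 -0.0149984   0.13602236] [1.79837068e+02 1.74408590e-02 6.66372387e+01] [-0.95153446  0.1998582   0.00545244]
rel cover centre along x,y mm -89.12495985257982 2.005397315160639
```

View pics/w3.png

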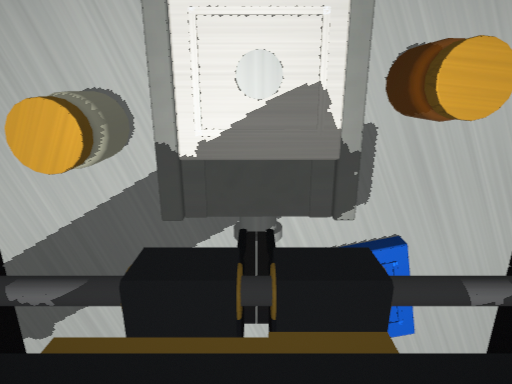

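servo_tool(plan=[[0,[1.4,0.1,0],[0,0,0]],[0,[0,0,0],[0,0,0]],[0,[0,0,0],[0,0,0]],[0,[0,0,1.5],[0,0,0]],[0,[0,0,1.5],[0,0,0]],[0,[0,0,1.5],[0,0,0]],[0,[0,0,1],[0,0,0]],[0,[0,0,0.5],[0,0,0]],[0,[0,0,0],[0,0,0]],[0,[0,0,0],[0,0,0]]])

```text
time_s: 6.32
tool_pos: [0.5358, 0.0063, 0.0739]
tool_rot: [179.8, -0.3, 67.5]
force: [0.1, 0.4, 0.7]
grip_width: 0.0003
```

servo_tool(plan=[[0,[0.3,0.15,0],[0,0.3,0.8]],[0,[0.5,0,0],[0,0,0]],[0,[0.7,0,0],[0,0,0]],[0,[0.7,0,0],[0,0,0]],[0,[0.7,0,0],[0,0,0]],[0,[0.7,0,0],[0,0,0]],[0,[0.5,0,0],[0,0,0]],[0,[0,0,0],[0,0,0]]])

```text
time_s: 6.98
tool_pos: [0.5561, 0.046, 0.0765]
tool_rot: [179.7, -0.5, 66.6]
force: [0.0, -1.4, -0.4]
grip_width: 0.0004
```

servo_tool(plan=[[0,[0.5,0,0.1],[0,0.4,0]],[0,[0.7,0,0.1],[0,0,0]],[0,[0.7,0,0],[0,0,0]],[0,[0.7,0,0],[0,0,0]],[0,[0.7,0,0],[0,0,0]],[0,[0.7,0,0],[0,0,0]],[0,[0.7,0,0],[0,0,0]],[0,[0.4,0,0],[0,0,0]],[0,[0,0,0],[0,0,0]],[0,[0,0,0],[0,0,0]]])

```text
time_s: 7.82
tool_pos: [0.5779, 0.0961, 0.075]
tool_rot: [179.8, -0.7, 66.5]
force: [-1.0, -3.0, 0.9]
grip_width: 0.0001
```

```bash
python3 - <<'E'
from h import *
o=env.get_obs(); p=o["tool_pos"]; print(p,o["tool_rot"],o["force"])
a=np.radians(66.6); ax=np.array([np.cos(a),np.sin(a)]); uy=np.array([-ax[1],ax[0]])
d=p[:2]-np.array([.564,.066]); print(d@ax*1e3,d@uy*1e3)
E
```

```text
[0.57787205 0.09611046 0.07496331] [179.76293106  -0.71639594  66.5332457 ] [-0.96067835 -3.03449527  0.85491502]
33.1432686621299 -0.7728370267357404
```

servo_tool(plan=[[0,[0.4,0,0],[0,0.4,0]],[0,[0.4,0,0],[0,0,0]],[0,[0.2,0,0],[0,0,0]],[0,[0,0,0],[0,0,0]],[0,[0,0,0],[0,0,0]]])

```text
time_s: 8.23
tool_pos: [0.5825, 0.1063, 0.0749]
tool_rot: [179.8, -1.2, 66.5]
force: [-1.2, -2.5, 0.6]
grip_width: 0.0005
```

Now ~+44 mm, so the cover should be ~105 mm along. Next I back off, rise and clear the view.

servo_tool(plan=[[0,[-0.8,0,0],[0,0,0]],[0,[-0.8,0,0],[0,0,0]],[0,[0,0,0],[0,0,0]],[0,[0,0,-2],[0,0,0]],[0,[0,0,-3],[0,0,0]],[0,[0,0,-3],[0,0,0]],[0,[0,0,-3],[0,0,0]],[0,[-3,0,-1],[0,0,0]],[0,[-3.5,0,0],[0,0,0]],[0,[-3.5,0,0],[0,0,0]],[0,[-3.5,0,0],[0,0,0]],[0,[-3.5,0,0],[0,0,0]],[0,[-3.5,0,0],[0,0,0]],[0,[-3.5,0,0],[0,0,0]],[0,[-3,0,0],[0,0,0]],[0,[0,0,0],[0,0,0]],[0,[0,0,0],[0,0,0]]])

```text
time_s: 9.65
tool_pos: [0.4631, -0.1679, 0.195]
tool_rot: [179.0, -1.8, 66.6]
force: [0.0, -0.2, 0.3]
grip_width: 0.0002
```

```bash
python3 - <<'E'
from h import *
o=env.get_obs(); print(o["time_s"],o["tool_pos"],o["force"])
c=env.read_camera("top"); s=env.read_camera("scene"); im=c["image"]
cv2.imwrite("pics/end.png",np.hstack([cv2.resize(im[90:240,140:300],(400,375)),cv2.resize(s["image"][140:270,220:360],(400,375))]))
m=((im.min(2)>205)).astype(np.uint8); m=cv2.morphologyEx(m,cv2.MORPH_CLOSE,np.ones((7,7)))
for k in cv2.findContours(m,0,2)[0]:
    if cv2.contourArea(k)>500:
        P=np.array([cast(c,u,v,.09)[:2]*1e3 for u,v in k[:,0]],np.float32); r=cv2.minAreaRect(P); a=np.radians(66.6)
        print(r,"moved",(np.array(r[0])-[564.1,66.2])@[np.cos(a),np.sin(a)])
E
```

```text
9.65 [ 0.46314471 -0.16792272  0.19504988] [ 0.04328295 -0.18613203  0.34776704]
((607.1400146484375, 163.13992309570312), (98.3177719116211, 100.27677917480469), 65.98307800292969) moved 106.06031386504793
```

View pics/end.png

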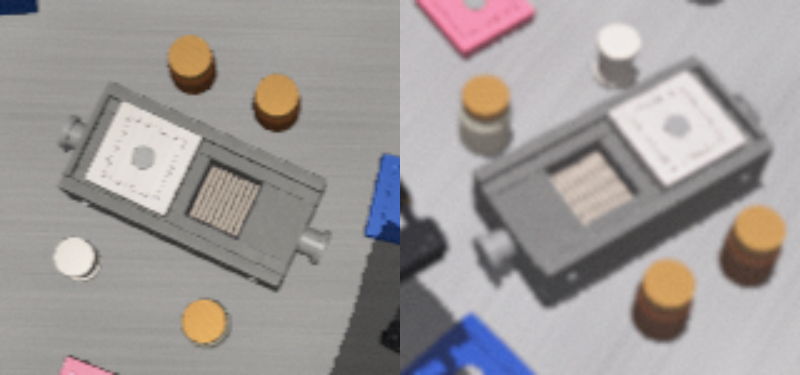

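The opening at (225,198) is fully exposed. The cover lies flat between its rails at (142,157), and the jars and cartridge still stand.

```bash
python3 -c "
from cell import env; env.sign_off()"
```

```text
the job is handed in; nothing more can be done
```

The filter unit is open, and the job was handed in at about 10 s with the robot touching nothing.

- **Tab:** I pressed it with the closed fingertips until it stopped firmly at tip height 67 mm, with about 42 N measured. That matches its fully-in position.
- **Cover:** I pushed it from behind along its rails. The last top view puts it about 106 mm from its seat, where 87 mm was needed and the stop bar is at 122 mm. The push took about 3 N, and the cover lies flat between the rails.
- **Opening and bystanders:** The opening is fully uncovered in both the top and scene views. The three jars and the filter cartridge next to the unit still stand; I did not recheck the fourth jar, the wrench or the collar, which were outside the final crops.

No check failed. Some moves ran up to about 1 cm long because of servo lag; I corrected for that, and nothing was hit.

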